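Lengthen a telescoping condiment rack by one hole and load the shaker

TASK

Make room in the condiment rack: take the upright tab of the sliding end stop and pull it straight out, gently, until the sprung button pops up through the hole of the outer tube, and stop pulling there so that the button is not strained. Then stand the shaker upright in the rack, in the gap between the jar and the end stop, setting it down rather than dropping it, and let go, leaving the stop locked and the tin and jar standing in the rack.

Things in the scene. Friction and masses are not known exactly. Their poses are not given: they have to be found in the camera images.
- rack: steel condiment tray fixed to the table. Origin: table level, at its fixed end, in line with the pull tab; x = pull-out direction along the tray (roughly world -y), y towards the telescoping tube at the back, z up. Floor x 0 to 276 mm, top at z = 3. Loading space y -43 to +38 between lips 14 mm high; end plate x 0 to 4 mm, 55 mm high
- stop (a joint): travel of the end stop with its inner tube, m, larger = pulled out, hard end 0.085. Starts between 0 and 0.014; the button meets the locking hole between 0.039 and 0.075, differing from rack to rack. Sliding drag 2 to 4 N. Once popped, the stop has 1 to 2 mm of play and any further pull loads the button, which must never take over 16 N
- stop_face (a point): middle of the upper edge of the stop plate's inner face (the face towards jar and shaker), 43 mm above the table; axes as the rack's. The plate is 4 mm thick, z 6 to 43 mm, y -43 to +69 mm
- tab_top (a point): centre of the top of the black upright pull tab on the outer side of the stop, 88 mm above the table; axes as the rack's. The tab is 14 mm in x, 26 mm in y (take it across y), free above z = 43 mm
- button: steel button of 9 mm diameter with a domed top, sprung upward, in the inner tube. Origin: top of its dome. Held in under the tube wall it is hidden, 27 mm above the table; popped through the hole it stands at 35 mm, 5 mm above the outer tube
- shaker: round clear shaker with a grey domed cap, 44 mm diameter (34 mm at the cap, above z = 70 mm), 90 mm high, about 0.1 kg, standing on the table right of the rack. Origin: centre of its underside
- jar: round spice jar with black lid, 65 mm diameter, 94 mm high, standing loose in the rack next to the stop. Origin: centre of its underside
- tin: round food tin, 75 mm diameter, 110 mm high, standing loose in the rack between fixed end and jar. Origin: centre of its underside
- tube_line (a point): a point of the rack on the centre line of its square outer tube (24 mm wide, z 8 to 30 mm), at the rack's fixed end, 30 mm up. The tube is about 158 mm long; its top has two 12 mm holes: the one nearer the fixed end is unused and out of reach, the other is the locking hole. Where the tube sits along x differs from rack to rack by up to 16 mm either way: find the hole by feel or by sight
Things that resemble listed ones, but are neither listed nor needed, are in the scene too. Leave any green look-alike of the shaker alone.

How it is judged:
On the way, in this order (a step that is already met when the one before it is completed fails the run):
1. the stop is pulled out and its button has popped through the locking hole (z of button in the frame of rack above 0.0325 m and value of joint stop above 0.03 m), for 0.2 s.
2. the shaker stands in the gap between jar and stop (z of shaker in the frame of jar below 0.004 m and x of shaker in the frame of stop_face between -0.08 and -0.018 m and y of shaker in the frame of rack between -0.026 and 0.022 m), for 0.2 s.
At the end, for the whole second after the job is handed in: Button top more than 32.5 mm above the table, stop out more than 30 mm; shaker at rest on the rack floor, upright within 0.1 rad, between the lips, its axis 18 to 80 mm inside the stop face; tin and jar still upright on the rack floor in their places (all of step 1 and x of shaker in the frame of stop_face between -0.08 and -0.018 m and y of shaker in the frame of rack between -0.026 and 0.022 m and height (world z) of shaker between 0 and 0.006 m and angle between each of shaker, jar, tin's own z axis and vertical below 0.1 rad and linear speed of shaker below 0.02 m/s and height (world z) of each of jar, tin below 0.008 m and x of jar in the frame of rack between 0.105 and 0.15 m and x of tin in the frame of rack between 0.03 and 0.065 m); the robot touches nothing.
It fails at once if the button is strained by more than 16 N (contact force between button and anything else above 16 N).
It fails at once if the shaker is rammed onto the rack (more than 25 N) (contact force between shaker and rack above 25 N).
It fails at once if the shaker is dropped (falls free from more than about 13 mm) (contact force between the fingers and shaker below 0.1 N and linear speed of shaker above 0.5 m/s).
It fails at once if tin or jar is knocked over (angle between any of tin, jar's own z axis and vertical above 0.4 rad).
It also fails if it takes over 64 s, if anything falls off the work surface, if the arm or the gripper's body presses on something with over 40 N, if the wrist force passes 120 N, or if a joint passes its speed limit or range.

ROBOT

A 6-joint arm with a two-finger parallel gripper is mounted at the origin on the work surface; the furniture and walls round the work are solid. World frame = base frame: x ahead of the robot, y to its left, z up, the work surface at z = 0. Lengths are in m, angles in rad, forces in N, time in s.
With the tool pointing down it reaches from about 0.375 to 0.9 m from the base axis. Payload 3.1 kg.
Tool frame: the origin (TCP) lies on the centre line of the jaws, within the pads' length; the fingertips stand 19 mm ahead of it and the grasp point (between the pads) is the TCP (robot.tcp_to_tips is the distance from the TCP to the fingertips, in m); z points along the fingers, y is the line along which they close (so a half turn about z gives the same grasp; the last joint's range is limited). The gripper opens to 85 mm and grips with 20 to 120 N. Pads are 22 mm wide; open, the fingers measure 114 mm over their backs; the gripper's body (76 mm by 85 mm) begins 54 mm behind the grasp point. The pads swing forward as they close: fully open they stand 13 mm farther back than shut.
Start: joints at [0.983, 0.527, 1.433, -0, 1.181, -0.178], TCP at [0.249, 0.573, 0.25] pointing down, gripper open.
Joint ranges: [-3.08, 3.08], [-0.75, 2.2], [0.22, 2.44], [-1.43, 4.57], [0, 2.65], [-2.85, 2.85]. Speed limits (rad/s): [2.79, 2.79, 3.14, 3.14, 3.14, 3.14].

INTERFACE

Orientations are given as [roll, pitch, yaw] about the fixed x, y, z axes, in that order (R = Rz(yaw) Ry(pitch) Rx(roll)).
In Python, from bench import status, viewer, robot gives the robot as it stands.
- The arm moves only by the tool carry_out, never from a script. Its argument "deltas" is a list that holds one entry, the list of rows, each a list of 7 numbers: the shift along the tool's x, y, z in m, then the turn, a rotation vector about the tool's x, y, z in degrees, then the opening, from 0 (shut) to 1 (fully open). In form: [[[tx, ty, tz, rx, ry, rz, fingers], ...]]. A call has 1 to 20 rows; each row shifts and turns the commanded pose from where the row before left it, along the tool's axes as they then stand; what a row does not reach is not made up. A row lasts 1/8 s, in which the tool goes at most 62.5 mm and 10.7 degrees, less where a joint would pass 70% of its speed; a pose out of reach is approached as far as the arm can. A call with a gripper value outside its range is refused whole. The fingers move at their own pace and stop on an object; "squeeze" is the grip in N (left out, the last holds). Time passes only in rows, so rows that do not move let the fingers close. It gives the time, the measured TCP pose, the force, the opening and the grip force at its end, in the units of the state.
- status.observe(): the state, without advancing time (a new reading comes with each control period).
- viewer.grab_frame(name): name is "scene" or "side" or "wrist"; returns a dict with "color" (384x512x3 uint8, blue, green, red), "vfov" (degrees; the focal length in pixels is half the picture's height over the tangent of half this angle, whatever the lens; pixels are square), "cx", "cy" (the principal point, pixels), "world_to_cam" (4x4, takes a point from world to camera coordinates). Camera axes: x right, y up, looking along -z (the intrinsics and any distortion apply to the point x, -y, -z); pixel columns grow to the right and rows downward; lengths in m; the calibration is good to about 2 mm. A picture is of the moment at which its call begins. There is no depth.
- robot.job_done(): hands the job in; it is judged then, once.
The state is a dict: "time": time; "q": joint angles; "qd": joint speeds; "joint_efforts": joint torques, N m; "ee_pos": TCP position; "eef_rot": TCP orientation; "force": force on the tool from outside, world axes, zero at the start; "moment": the same for the moment, N m; "width": finger opening in m; "finger_force": force on a finger pad.
Only numpy, scipy, OpenCV 4.12 (cv2) and the standard library are available. Lean on these libraries where they do the work, as an engineer would, in place of code of your own. Each camera call takes 0.05 s, during which the arm holds its last target. There are 200 camera calls.

## Working session

There is one attempt and no reset: what is moved stays moved. The work goes in short steps, Python scripts to look and compute and a tool call to move; the robot and the scene stay as the last step left them, time stands still between calls to the robot, and variables do not carry over. Pictures are saved under pics/ and viewed, at most 13 in all, crops included, and the job is handed in when it is done.

Besides the shell and the picture viewer there is one more tool, called after "Emit:" by a JSON object that holds its "api" and its "payload", one argument or row to a line. carry_out: Moves the arm, as the interface text tells. Its arguments: {"type":"object","properties":{"deltas":{"type":"array"},"squeeze":{"type":"number"}},"required":["deltas"]}

```bash
ls; mkdir -p pics
cat > h.py <<'E'
import numpy as np, cv2
from bench import status, viewer, robot
def grab(n):
    f=viewer.grab_frame(n); np.savez(f'pics/{n}.npz',**f); return f
def load(n): return dict(np.load(f'pics/{n}.npz'))
def K(f):
    fl=192/np.tan(np.radians(float(f['vfov']))/2); return fl,float(f['cx']),float(f['cy'])
def ray(f,u,v):
    fl,cx,cy=K(f); M=np.array(f['world_to_cam']); d=M[:3,:3].T@np.array([(u-cx)/fl,-(v-cy)/fl,-1]); o=-M[:3,:3].T@M[:3,3]; return o,d
def onz(f,u,v,z):
    o,d=ray(f,u,v); return o+d*(z-o[2])/d[2]
def proj(f,p):
    fl,cx,cy=K(f); M=np.array(f['world_to_cam']); c=M[:3,:3]@np.asarray(p)+M[:3,3]; return np.array([cx+fl*c[0]/-c[2],cy-fl*c[1]/-c[2]])
E
python3 - <<'E'
from h import *
a=[]
for n in('scene','side','wrist'):
    f=grab(n); cv2.imwrite(f'pics/{n}0.png',f['color']); print(n,{k:np.round(v,3).tolist() for k,v in f.items() if k!='color'}); a.append(f['color'])
cv2.imwrite('pics/all.png',cv2.resize(np.vstack([np.hstack(a[:2]),np.hstack([a[2],a[2]*0])]),(800,600)))
print(status.observe())
E
```

```text
pics
scene {'vfov': 57.452, 'cx': 249.934, 'cy': 191.291, 'world_to_cam': [[0.755, -0.656, 0.012, -0.456], [0.442, 0.522, 0.73, -0.194], [-0.485, -0.546, 0.683, -0.82], [0.0, 0.0, 0.0, 1.0]]}
side {'vfov': 57.77, 'cx': 252.802, 'cy': 192.67, 'world_to_cam': [[0.859, -0.511, 0.015, -0.483], [0.213, 0.385, 0.898, -0.12], [-0.465, -0.769, 0.439, -0.825], [0.0, 0.0, 0.0, 1.0]]}
wrist {'vfov': 60.859, 'cx': 249.215, 'cy': 187.563, 'world_to_cam': [[0.398, 0.917, -0.002, -0.624], [-0.879, 0.381, -0.285, 0.037], [-0.261, 0.116, 0.958, -0.379], [0.0, 0.0, 0.0, 1.0]]}
{'time': 0.15, 'q': array([ 9.82533661e-01,  5.28271580e-01,  1.43360409e+00, -3.00879209e-05,
        1.18141843e+00, -1.78488385e-01]), 'qd': array([-0.00057314, -0.00339494, -0.00270783, -0.00059947,  0.00019076,
       -0.00111091]), 'joint_efforts': array([ 1.27126044e-03, -4.42745197e+01, -1.78275186e+01, -2.05011106e-04,
        5.57241146e-03, -2.04122210e-05]), 'ee_pos': array([0.24868126, 0.57282793, 0.24954799]), 'eef_rot': array([-3.13991330e+00, -2.74704016e-04,  2.73182959e+00]), 'force': array([ 0.27626725, -0.18452653,  1.42968236]), 'moment': array([-0.02231969,  0.0065609 ,  0.02565264]), 'finger_force': 0.0, 'width': 0.08541042651870928}
```

View pics/all.png

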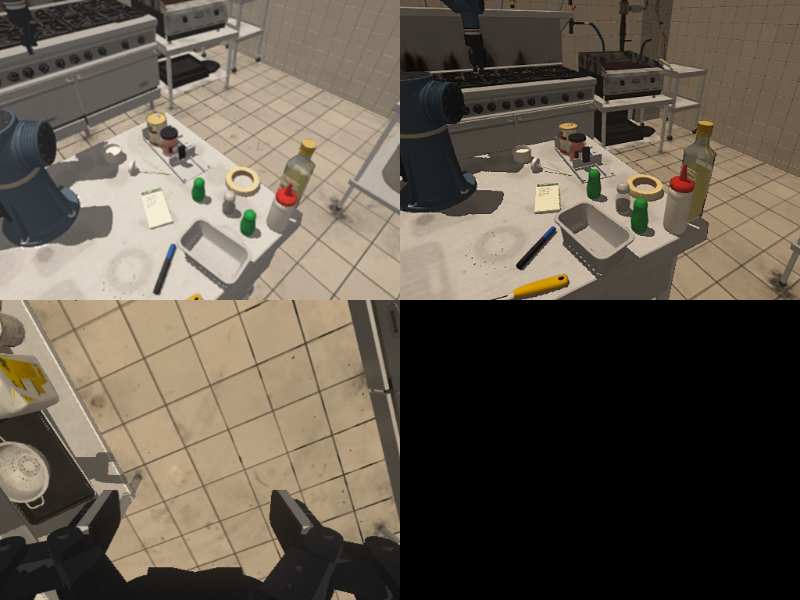

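The montage (scale 0.78) shows the rack at about scene (222,190) with the tin, jar and black tab. The candidates for the shaker are a clear one with a grey cap at scene (294,257) and green ones at (254,242) and (318,286). The clear, grey-capped one fits the description. I'll enlarge to confirm.

Run:
```python
from h import *
a=load('scene')['color'][135:285,175:345]; b=load('side')['color'][145:295,180:350]
cv2.imwrite('pics/c1.png',np.vstack([cv2.resize(np.hstack([a,b]),None,fx=2.35,fy=2.35,interpolation=cv2.INTER_CUBIC)]))
cv2.imwrite('pics/c2.png',np.hstack([cv2.resize(load('scene')['color'][140:230,175:265],(400,400),interpolation=cv2.INTER_CUBIC),cv2.resize(load('side')['color'][150:240,190:280],(400,400),interpolation=cv2.INTER_CUBIC)]))
```

```text
(no output)
```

View pics/c1.png

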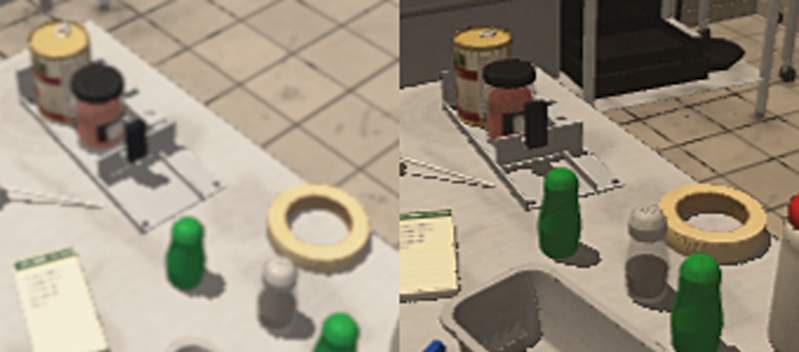

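View pics/c2.png

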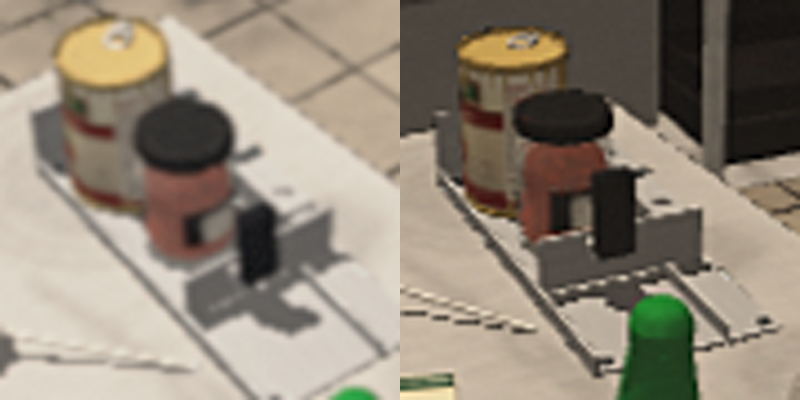

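The crops confirm it: the clear shaker with the grey cap is at scene (293,260) and side (285,252). The tab top is at scene (233,187) and side (238,188), and the rack's near-left corner is at scene (235,234).

Run:
```python
from h import *
S=load('scene');D=load('side')
def tri(a,b):
    o1,d1=ray(S,*a);o2,d2=ray(D,*b); d1/=np.linalg.norm(d1);d2/=np.linalg.norm(d2)
    t=np.linalg.lstsq(np.c_[d1,-d2],o2-o1,rcond=None)[0];p,q=o1+t[0]*d1,o2+t[1]*d2
    return (p+q)/2,np.linalg.norm(p-q)
print('tab',tri((233,187.2),(237.9,188.2)),onz(S,233,187.2,.088),onz(D,237.9,188.2,.088))
def c2(n,x,y): return (175+x/4.444,140+y/4.444) if n=='S' else (190+(x-400)/4.444,150+y/4.444)
# lip top left edge
for n,f,pts in(('S',S,[(38,172),(253,398)]),('D',D,[(438,182),(592,365)])):
    P=[onz(f,*c2(n,*p),.014) for p in pts]; d=P[1]-P[0]; print(n,P,np.degrees(np.arctan2(d[1],d[0])),np.linalg.norm(d))
# plate top edge ends
for n,f,pts in(('S',S,[(187,283),(332,207)]),('D',D,[(537,250),(700,208)])):
    P=[onz(f,*c2(n,*p),.043) for p in pts]; d=P[1]-P[0]; print(n,P,np.degrees(np.arctan2(d[1],d[0])),np.linalg.norm(d))
# tin, jar tops
for n,f,pts in(('S',S,[((112,52),.113),((185,127),.097)]),('D',D,[((515,48),.113),((563,110),.097)])):
    print(n,[onz(f,*c2(n,*p),z) for p,z in pts])
# shaker
for f,u,v,n in((S,293,247,'S'),(D,285,236,'D')): print(n,onz(f,u,v,.084))
```

```text
tab (array([ 0.45005471, -0.10927134,  0.08667983]), np.float64(0.0009133349362828852)) [ 0.44865766 -0.11040831  0.088     ] [ 0.44928957 -0.11157248  0.088     ]
S [array([0.40891533, 0.07871486, 0.014     ]), array([ 0.3939628 , -0.17112257,  0.014     ])] -93.4250122385355 0.25028447015564526
D [array([0.40951671, 0.06647251, 0.014     ]), array([ 0.39311653, -0.19016774,  0.014     ])] -93.65642243011273 0.2571637282733605
S [array([ 0.4054669 , -0.09477222,  0.043     ]), array([ 0.51634964, -0.09988195,  0.043     ])] -2.6384510680212436 0.11100041699838135
D [array([ 0.40247008, -0.10363563,  0.043     ]), array([ 0.51549641, -0.10332681,  0.043     ])] 0.1565475731812884 0.11302675091972637
S [array([0.45457132, 0.04272039, 0.113     ]), array([ 0.455917  , -0.03064212,  0.097     ])]
D [array([0.4572073 , 0.03726952, 0.113     ]), array([ 0.45464911, -0.03670704,  0.097     ])]
S [ 0.4291444  -0.34688541  0.084     ]
D [ 0.42829958 -0.35270978  0.084     ]
```

Emit:
{"api": "carry_out", "payload": {
  "deltas": [
    [[0, 0, 0, 0, 0, 10, 1], [0, 0, 0, 0, 0, 10, 1], [0, 0, 0, 0, 0, 10, 1], [0, 0, 0, 0, 0, 10, 1], [0, 0, 0, 0, 0, 10, 1], [0, 0, 0, 0, 0, 10, 1], [0, 0, 0, 0, 0, 10, 1]]
  ]
}}

```text
time: 1.02
ee_pos: [0.2488, 0.573, 0.2499]
eef_rot: [-3.141, 0.001, 1.504]
force: [0.1, -0.4, 0.8]
width: 0.0852
finger_force: 0.0
```

Emit:
{"api": "carry_out", "payload": {
  "deltas": [
    [[-0.046, 0.016, 0, 0, 0, 0, 1], [-0.046, 0.016, 0, 0, 0, 0, 1], [-0.046, 0.016, 0, 0, 0, 0, 1], [-0.046, 0.016, 0, 0, 0, 0, 1], [-0.046, 0.016, 0, 0, 0, 0, 1], [-0.046, 0.016, 0, 0, 0, 0, 1], [-0.046, 0.016, 0, 0, 0, 0, 1], [-0.046, 0.016, 0, 0, 0, 0, 1], [-0.046, 0.016, 0, 0, 0, 0, 1], [-0.046, 0.016, 0, 0, 0, 0, 1], [-0.046, 0.016, 0, 0, 0, 0, 1], [-0.046, 0.016, 0, 0, 0, 0, 1], [-0.046, 0.016, 0, 0, 0, 0, 1], [-0.046, 0.016, 0, 0, 0, 0, 1], [-0.046, 0.016, 0, 0, 0, 0, 1], [0, 0, 0, 0, 0, 0, 1], [0, 0, 0, 0, 0, 0, 1]]
  ]
}}

```text
time: 3.15
ee_pos: [0.4459, -0.1296, 0.2499]
eef_rot: [-3.14, -0.001, 1.509]
force: [-0.4, 0.4, -0.2]
width: 0.0851
finger_force: 0.0
```

Run:
```python
from h import *
f=grab('wrist'); s=status.observe(); print(s['time'],s['ee_pos'],s['eef_rot'],s['force'])
cv2.imwrite('pics/w1.png',cv2.resize(f['color'],(800,600),interpolation=cv2.INTER_CUBIC))
```

```text
3.2 [ 0.44579625 -0.12899355  0.24996259] [-3.13996845e+00 -1.11573009e-03  1.51044492e+00] [-0.32264751  0.44760302  0.37355842]
```

View pics/w1.png

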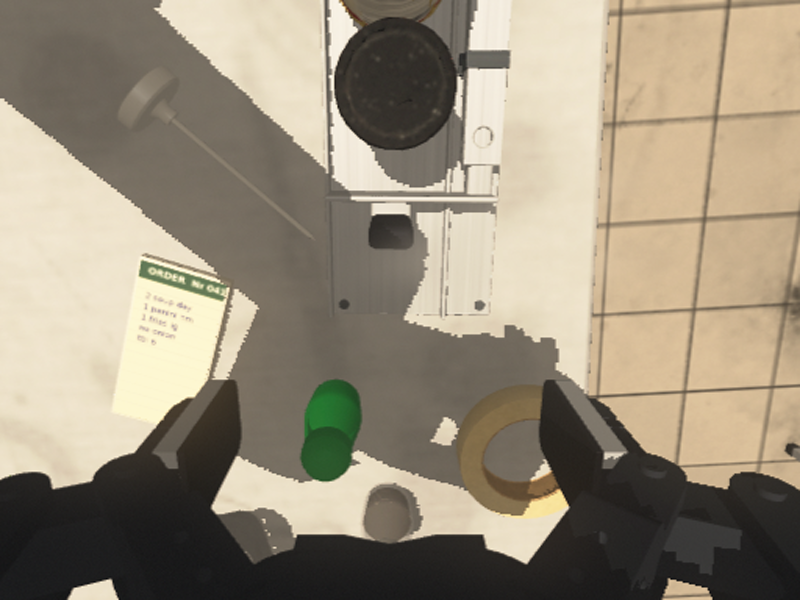

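The wrist view (800 px scale) shows the rack from above: tab top at about (391,235), plate top edge from (331,197) to (497,200), locking hole at (483,137), and jar lid at (395,83). A green look-alike is at (331,430), and the clear shaker's grey cap is at (388,513).

Run:
```python
from h import *
f=load('wrist'); k=1.5625
P=lambda u,v,z: onz(f,u/k,v/k,z)
for n,a in dict(tabc=(391,235,.088),tabL=(370,236,.088),tabR=(413,236,.088),tabbot=(391,248,.088),plL=(331,200,.043),plR=(497,203,.043),scL=(344,304,.003),scR=(479,305,.003),cL=(333,317,.003),cR=(491,314,.003),lipT=(327,20,.014),lipB=(331,300,.014),hole=(483,137,.03),tubeend=(481,163,.03),jar=(395,83,.097),shk=(388,513,.088),grn=(327,455,.088)).items(): print(n,P(*a).round(4))
c=f['color'].astype(int); m=(c.max(2)<60)[125:165,225:275]; ys,xs=np.nonzero(m); print('blk',(xs.min()+225)*k,(xs.max()+226)*k,(ys.min()+125)*k,(ys.max()+126)*k)
```

```text
tabc [ 0.4483 -0.1074  0.088 ]
tabL [ 0.4365 -0.1072  0.088 ]
tabR [ 0.4607 -0.1087  0.088 ]
tabbot [ 0.4479 -0.1148  0.088 ]
plL [ 0.411  -0.0904  0.043 ]
plR [ 0.517  -0.0988  0.043 ]
scL [ 0.4087 -0.1731  0.003 ]
scR [ 0.5112 -0.1802  0.003 ]
cL [ 0.3993 -0.1831  0.003 ]
cR [ 0.5203 -0.188   0.003 ]
lipT [0.4155 0.0192 0.014 ]
lipB [ 0.4006 -0.166   0.014 ]
hole [ 0.5107 -0.0578  0.03  ]
tubeend [ 0.5093 -0.0739  0.03  ]
jar [ 0.4551 -0.0289  0.097 ]
shk [ 0.435  -0.2944  0.088 ]
grn [ 0.3986 -0.2475  0.088 ]
blk 368.75 410.9375 215.625 246.875
```

Emit:
{"api": "carry_out", "payload": {
  "deltas": [
    [[0.02, 0.001, 0.04, 0, 0, 0.8, 1], [0, 0, 0.04, 0, 0, 0, 1], [0, 0, 0.04, 0, 0, 0, 1], [0, 0, 0.03, 0, 0, 0, 1], [0, 0, 0.015, 0, 0, 0, 1], [0, 0, 0.013, 0, 0, 0, 1], [0, 0, 0, 0, 0, 0, 1], [0, 0, 0, 0, 0, 0, 1]]
  ],
  "squeeze": 30
}}

```text
time: 4.2
ee_pos: [0.4491, -0.11, 0.0728]
eef_rot: [3.141, 0.0, 1.497]
force: [0.1, -0.1, 0.0]
width: 0.0853
finger_force: 0.0
```

Run:
```python
from h import *
f=grab('wrist'); s=status.observe(); print(s['time'],s['ee_pos'],s['eef_rot'],s['force'])
g=grab('side')
a=f['color'][120:,60:440]; b=g['color'][150:240,190:280]
cv2.imwrite('pics/w2.png',np.hstack([cv2.resize(f['color'],(496,372)),cv2.resize(b,(300,372))]))
```

```text
4.25 [ 0.44927692 -0.11015237  0.07299014] [3.14028351e+00 5.61119931e-04 1.49645604e+00] [-0.81480977  0.31445274 -0.50902039]
```

View pics/w2.png

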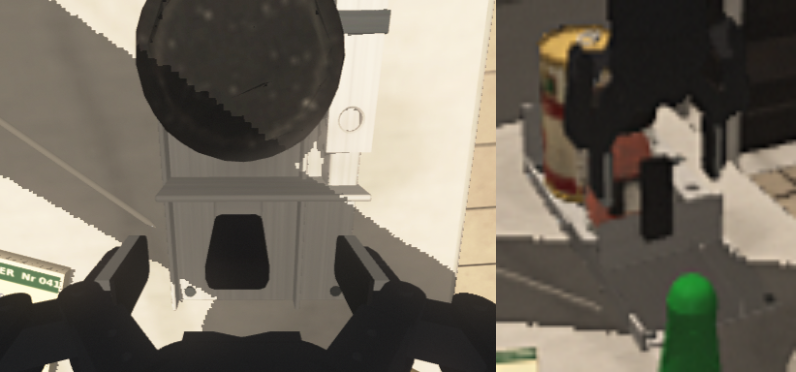

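The left half shows the tab centred between the open fingers (tab at u≈238, jaw middle at u≈242). The locking hole is in view at (350,118). Closing now.

Emit:
{"api": "carry_out", "payload": {
  "deltas": [
    [[0, 0, 0, 0, 0, 0, 0.15], [0, 0, 0, 0, 0, 0, 0.15], [0, 0, 0, 0, 0, 0, 0.15], [0, 0, 0, 0, 0, 0, 0.15], [0, 0, 0, 0, 0, 0, 0.15], [0, 0, 0, 0, 0, 0, 0.15]]
  ],
  "squeeze": 30
}}

```text
time: 5.05
ee_pos: [0.4474, -0.1097, 0.0725]
eef_rot: [-3.139, -0.001, 1.497]
force: [-4.5, 0.1, 5.5]
width: 0.0254
finger_force: 31.0
```

Run:
```python
from h import *
f=grab('wrist'); s=status.observe(); print(s['time'],s['ee_pos'],s['eef_rot'],s['force'],s['width'])
np.savez('pics/w_g0.npz',**f)
# hole: local detection around expected
p=proj(f,[.5107,-.0578,.03]);print(p)
u,v=p.round().astype(int); c=cv2.cvtColor(f['color'],cv2.COLOR_BGR2GRAY)[v-16:v+17:2,u-16:u+17:2]; print(c)
```

```text
5.1 [ 0.44737897 -0.10963747  0.07250686] [-3.13858509e+00 -7.89862280e-04  1.49690769e+00] [-3.95037917 -0.47721012  5.8066598 ] 0.02558714667892644
[367.20784059 124.88321315]
[[236 237 238 238 236 236 233 230 235 237 236 236 236 234 237 238 238]
 [236 237 237 238 236 233 198 169 176 179 183 211 235 234 237 237 238]
 [236 236 237 237 219 162 169 233 235 218 136 177 193 229 237 237 238]
 [235 235 236 218 213 228 226 234 234 232 230 221 174 199 236 237 237]
 [234 235 226 206 231 230 229 233 234 231 229 232 145 181 213 237 237]
 [233 235 190 233 231 229 227 233 234 229 229 231 149 159 213 237 236]
 [233 227 211 231 230 228 227 233 233 229 230 231 152 151 217 231 237]
 [231 217 226 231 229 227 227 232 232 228 229 229 216 159 220 230 236]
 [231 208 232 230 228 227 227 233 232 228 229 230 216 167 222 234 236]
 [230 210 232 229 227 226 228 232 231 226 230 230 215 183 225 237 236]
 [230 224 222 228 227 225 228 232 231 227 231 230 178 225 229 237 236]
 [229 228 210 228 227 225 229 232 231 227 231 194 205 227 236 238 236]
 [230 231 226 214 227 226 230 233 231 227 193 207 227 234 237 238 235]
 [230 231 231 223 212 172 172 215 190 195 226 228 234 235 237 238 236]
 [231 231 232 230 230 219 219 223 227 227 233 233 235 236 237 238 236]
 [231 232 232 227 232 229 230 232 233 233 235 234 235 237 238 238 236]
 [232 233 233 232 232 229 231 233 234 234 236 234 235 237 238 238 235]]
```

Emit:
{"api": "carry_out", "payload": {
  "deltas": [
    [[-0.001, -0.0015, 0, 0, 0, 0, 0.15], [-0.002, 0, 0, 0, 0, 0, 0.15], [-0.003, 0, 0, 0, 0, 0, 0.15], [-0.003, 0, 0, 0, 0, 0, 0.15], [-0.003, 0, 0, 0, 0, 0, 0.15], [-0.003, 0, 0, 0, 0, 0, 0.15], [-0.003, 0, 0, 0, 0, 0, 0.15], [-0.002, 0, 0, 0, 0, 0, 0.15], [-0.001, 0, 0, 0, 0, 0, 0.15], [0, 0, 0, 0, 0, 0, 0.15]]
  ]
}}

```text
time: 6.35
ee_pos: [0.4458, -0.131, 0.0725]
eef_rot: [-3.141, 0.0, 1.496]
force: [-0.3, 1.3, 5.7]
width: 0.0259
finger_force: 31.0
```

Emit:
{"api": "carry_out", "payload": {
  "deltas": [
    [[-0.0005, 0, 0, 0, 0, 0, 0.15], [-0.0005, 0, 0, 0, 0, 0, 0.15], [-0.0005, 0, 0, 0, 0, 0, 0.15], [-0.0005, 0, 0, 0, 0, 0, 0.15], [-0.0005, 0, 0, 0, 0, 0, 0.15], [-0.0005, 0, 0, 0, 0, 0, 0.15]]
  ]
}}

```text
time: 7.1
ee_pos: [0.4456, -0.1337, 0.0725]
eef_rot: [-3.141, -0.0, 1.496]
force: [1.6, 4.4, 5.5]
width: 0.0254
finger_force: 31.0
```

Emit:
{"api": "carry_out", "payload": {
  "deltas": [
    [[-0.0005, 0, 0, 0, 0, 0, 0.15], [-0.0005, 0, 0, 0, 0, 0, 0.15], [-0.0005, 0, 0, 0, 0, 0, 0.15], [-0.0005, 0, 0, 0, 0, 0, 0.15], [-0.0005, 0, 0, 0, 0, 0, 0.15], [-0.0005, 0, 0, 0, 0, 0, 0.15]]
  ]
}}

```text
time: 7.85
ee_pos: [0.4454, -0.1367, 0.0725]
eef_rot: [-3.141, -0.0, 1.496]
force: [1.4, 4.2, 5.2]
width: 0.0254
finger_force: 31.0
```

```bash
cat > chk.py <<'E'
from h import *
f=grab('wrist'); s=status.observe(); p=proj(f,[.5107,-.0578,.03]); u,v=p.round().astype(int)
g=cv2.cvtColor(f['color'],cv2.COLOR_BGR2GRAY); print(s['time'],s['ee_pos'].round(4),s['force'].round(1),p.round(1)); 
if 20<v<360: print(g[v-16:v+17:3,u-16:u+17:3])
E
python3 chk.py
```

```text
7.9 [ 0.4454 -0.1369  0.0725] [0.4 2.1 5.5] [372.6  67.1]
[[240 241 241 239 228 187 196 232 238 239 240]
 [239 241 241 155 202 230 123 166 186 239 240]
 [240 241 161 165 235 238 231 220 160 206 240]
 [239 181 236 235 235 238 233 235 109 204 241]
 [237 230 236 235 236 237 233 236 115 179 234]
 [233 239 236 235 237 238 232 234 114 185 234]
 [234 239 236 234 238 237 232 234 117 223 240]
 [236 229 235 233 238 237 232 233 137 228 240]
 [239 209 235 233 238 236 233 220 226 239 240]
 [239 240 218 232 238 235 194 229 237 238 240]
 [239 239 238 228 223 228 235 237 237 239 240]]
```

Emit:
{"api": "carry_out", "payload": {
  "deltas": [
    [[-0.0005, 0, 0, 0, 0, 0, 0.15], [-0.0005, 0, 0, 0, 0, 0, 0.15], [-0.0005, 0, 0, 0, 0, 0, 0.15], [-0.0005, 0, 0, 0, 0, 0, 0.15], [-0.0005, 0, 0, 0, 0, 0, 0.15], [-0.0005, 0, 0, 0, 0, 0, 0.15]]
  ]
}}

```text
time: 8.65
ee_pos: [0.4452, -0.1397, 0.0725]
eef_rot: [-3.141, -0.0, 1.496]
force: [2.1, 3.3, 6.2]
width: 0.0252
finger_force: 31.0
```

Emit:
{"api": "carry_out", "payload": {
  "deltas": [
    [[-0.0005, 0, 0, 0, 0, 0, 0.15], [-0.0005, 0, 0, 0, 0, 0, 0.15], [-0.0005, 0, 0, 0, 0, 0, 0.15], [-0.0005, 0, 0, 0, 0, 0, 0.15], [-0.0005, 0, 0, 0, 0, 0, 0.15], [-0.0005, 0, 0, 0, 0, 0, 0.15]]
  ]
}}

```text
time: 9.4
ee_pos: [0.445, -0.1427, 0.0725]
eef_rot: [-3.141, -0.0, 1.496]
force: [1.9, 3.2, 6.2]
width: 0.0257
finger_force: 31.0
```

Emit:
{"api": "carry_out", "payload": {
  "deltas": [
    [[-0.0005, 0, 0, 0, 0, 0, 0.15], [-0.0005, 0, 0, 0, 0, 0, 0.15], [-0.0005, 0, 0, 0, 0, 0, 0.15], [-0.0005, 0, 0, 0, 0, 0, 0.15], [-0.0005, 0, 0, 0, 0, 0, 0.15], [-0.0005, 0, 0, 0, 0, 0, 0.15]]
  ]
}}

```text
time: 10.15
ee_pos: [0.4448, -0.1457, 0.0725]
eef_rot: [-3.142, -0.0, 1.496]
force: [0.4, 2.2, 5.5]
width: 0.0257
finger_force: 31.0
```

```bash
python3 chk.py
```

```text
10.2 [ 0.4447 -0.1458  0.0725] [1.  3.1 5.3] [374.5  46.7]
[[240 242 240 237 165 165 173 186 239 239 241]
 [241 241 219 140 233 236 187 132 186 239 241]
 [241 234 180 234 235 238 232 235  98 196 241]
 [240 192 236 236 236 237 234 235 108 204 237]
 [234 239 236 236 237 237 233 235 114 162 229]
 [224 239 236 235 237 237 233 234 115 169 230]
 [233 239 236 234 237 237 233 234 111 222 241]
 [237 239 236 234 237 237 233 233 136 228 241]
 [241 215 236 234 238 236 233 222 225 239 241]
 [240 240 218 234 238 236 213 229 237 239 241]
 [240 239 239 228 223 228 233 237 238 239 240]]
```

Emit:
{"api": "carry_out", "payload": {
  "deltas": [
    [[-0.0005, 0, 0, 0, 0, 0, 0.15], [-0.0005, 0, 0, 0, 0, 0, 0.15], [-0.0005, 0, 0, 0, 0, 0, 0.15], [-0.0005, 0, 0, 0, 0, 0, 0.15], [-0.0005, 0, 0, 0, 0, 0, 0.15], [-0.0005, 0, 0, 0, 0, 0, 0.15]]
  ]
}}

```text
time: 10.95
ee_pos: [0.4445, -0.1487, 0.0725]
eef_rot: [-3.142, -0.0, 1.496]
force: [0.6, 3.0, 4.8]
width: 0.0257
finger_force: 31.0
```

Emit:
{"api": "carry_out", "payload": {
  "deltas": [
    [[-0.0005, 0, 0, 0, 0, 0, 0.15], [-0.0005, 0, 0, 0, 0, 0, 0.15], [-0.0005, 0, 0, 0, 0, 0, 0.15], [-0.0005, 0, 0, 0, 0, 0, 0.15], [-0.0005, 0, 0, 0, 0, 0, 0.15], [-0.0005, 0, 0, 0, 0, 0, 0.15]]
  ]
}}

```text
time: 11.7
ee_pos: [0.4443, -0.1517, 0.0725]
eef_rot: [-3.142, -0.0, 1.496]
force: [1.2, 3.8, 5.1]
width: 0.0255
finger_force: 31.0
```

Emit:
{"api": "carry_out", "payload": {
  "deltas": [
    [[-0.0005, 0, 0, 0, 0, 0, 0.15], [-0.0005, 0, 0, 0, 0, 0, 0.15], [-0.0005, 0, 0, 0, 0, 0, 0.15], [-0.0005, 0, 0, 0, 0, 0, 0.15], [-0.0005, 0, 0, 0, 0, 0, 0.15], [-0.0005, 0, 0, 0, 0, 0, 0.15]]
  ]
}}

```text
time: 12.45
ee_pos: [0.4441, -0.1547, 0.0725]
eef_rot: [-3.142, -0.0, 1.496]
force: [0.8, 3.2, 4.9]
width: 0.0255
finger_force: 31.0
```

```bash
python3 chk.py
```

```text
12.5 [ 0.4441 -0.1548  0.0725] [-0.1  3.   5.5] [376.6  25.6]
[[241 242 241 209 161 164 172 176 218 239 241]
 [241 242 204 112  90  88 160 103 186 228 241]
 [241 209 131 234 234 237 232 235 110 196 241]
 [241 201 237 237 236 237 234 235 109 188 233]
 [234 239 237 237 237 238 234 235 114 148 225]
 [223 240 237 236 237 237 233 235 113 155 231]
 [225 239 237 235 238 237 233 234 111 208 238]
 [236 240 237 235 238 237 234 233 115 227 241]
 [241 216 237 235 238 237 234 229 225 238 241]
 [241 239 222 235 238 236 227 229 235 240 241]
 [241 240 239 221 223 228 230 238 238 240 241]]
```

Emit:
{"api": "carry_out", "payload": {
  "deltas": [
    [[-0.0005, 0, 0, 0, 0, 0, 0.15], [-0.0005, 0, 0, 0, 0, 0, 0.15], [-0.0005, 0, 0, 0, 0, 0, 0.15], [-0.0005, 0, 0, 0, 0, 0, 0.15], [-0.0005, 0, 0, 0, 0, 0, 0.15], [-0.0005, 0, 0, 0, 0, 0, 0.15]]
  ]
}}

```text
time: 13.25
ee_pos: [0.4439, -0.158, 0.0725]
eef_rot: [3.142, 0.0, 1.496]
force: [0.0, 1.2, 5.2]
width: 0.0259
finger_force: 31.0
```

```bash
python3 chk.py
```

```text
13.3 [ 0.4439 -0.1582  0.0725] [0.4 2.3 5.4] [377.4  17.6]
```

```bash
sed -i 's/20<v<360/0<v<360/; s/g\[v-16:/g[max(v-16,(v-16)%3):/' chk.py; python3 chk.py
python3 - <<'E'
from h import *
f=load('wrist'); g=grab('scene'); np.savez('pics/scene_p.npz',**g)
p=proj(g,[.5107,-.0578,.03]).round().astype(int); print(p)
cv2.imwrite('pics/p1.png',np.hstack([cv2.resize(f['color'][0:60,340:420],(400,300),interpolation=cv2.INTER_CUBIC),cv2.resize(g['color'][p[1]-30:p[1]+30,p[0]-40:p[0]+40],(400,300),interpolation=cv2.INTER_CUBIC)]))
E
```

```text
13.35 [ 0.4439 -0.1582  0.0725] [-0.3  1.2  5.7] [377.5  17.3]
[[241 242 242 241 168 162 170 175 214 239 241]
 [241 242 237 152  73 103 100 101 185 204 241]
 [241 240 153  93 100 106 100  84  91 192 232]
 [242 192 145  88  96  97  92  82 214 138 214]
 [241 216 217  75  87  87  77 183 214 113 214]
 [236 240 238 136  66  62 180 236 214 120 218]
 [237 240 237 237 236 238 235 236 213 147 227]
 [240 230 237 237 237 238 235 235 212 211 238]
 [241 214 237 236 237 238 235 235 189 230 241]
 [241 240 227 236 237 237 234 214 228 240 241]
 [241 241 238 220 227 232 229 232 237 240 241]]
[239 183]
```

View pics/p1.png

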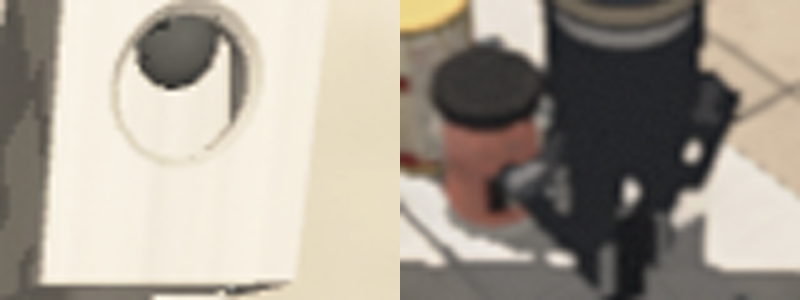

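The left crop shows the dark button about two thirds into the locking hole, with its lower edge at (178,88) and the hole spanning v 5–160. It needs roughly 2–4 mm more.

Emit:
{"api": "carry_out", "payload": {
  "deltas": [
    [[-0.0005, 0, 0, 0, 0, 0, 0.15], [-0.0005, 0, 0, 0, 0, 0, 0.15], [-0.0005, 0, 0, 0, 0, 0, 0.15], [-0.0005, 0, 0, 0, 0, 0, 0.15], [0, 0, 0, 0, 0, 0, 0.15]]
  ]
}}

```text
time: 14.02
ee_pos: [0.4437, -0.1606, 0.0725]
eef_rot: [3.141, 0.001, 1.496]
force: [-0.7, -1.1, 5.4]
width: 0.0256
finger_force: 31.0
```

```bash
python3 chk.py
```

```text
14.075 [ 0.4437 -0.1606  0.0725] [-1.7 -1.   5.6] [378.   11.3]
[[242 238 151  71  89 102 103 104  98 152 241]
 [242 181  59  73  90  98 102 103  94 128 221]
 [237 211  55  69  82  94  95  94  86 114 219]
 [234 224  47  60  70  82  87  81  63 130 223]
 [234 234  43  45  58  64  65  55 113 160 230]
 [237 240 124  40  43  46  55 231 213 225 239]
 [242 221 238 116 103 118 116 235 179 231 242]
 [242 238 231 234 238 237 234 195 228 240 241]
 [242 242 236 221 235 233 229 233 238 241 242]]
```

Run:
```python
from h import *
f=load('wrist'); cv2.imwrite('pics/p2.png',cv2.resize(f['color'][0:60,340:420],(640,480),interpolation=cv2.INTER_CUBIC))
```

```text
(no output)
```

View pics/p2.png

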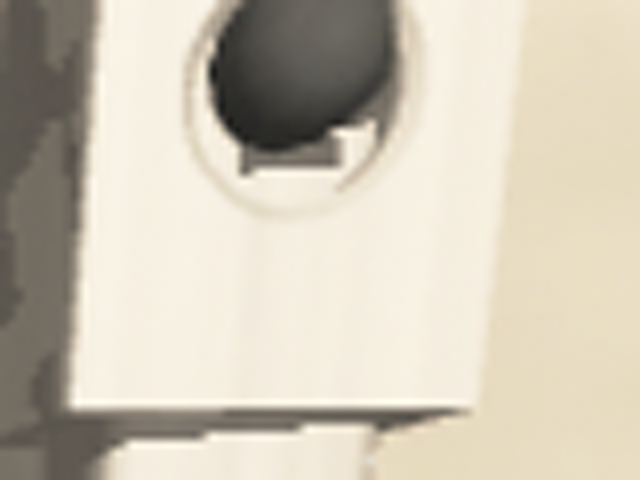

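The button now fills the hole width, stands out of the hole with its shadow visible, and the pull force has gone to about zero, so it has popped. Releasing and moving over the shaker.

Emit:
{"api": "carry_out", "payload": {
  "deltas": [
    [[0, 0, 0, 0, 0, 0, 0.5], [0, 0, 0, 0, 0, 0, 1], [0, 0, 0, 0, 0, 0, 1], [0, 0, 0, 0, 0, 0, 1], [0, 0, 0, 0, 0, 0, 1], [0, 0, -0.03, 0, 0, 0, 1], [0, 0, -0.05, 0, 0, 0, 1], [0, 0, -0.05, 0, 0, 0, 1], [0, 0, -0.05, 0, 0, 0, 1], [-0.04, 0, 0, 0, 0, 0, 1], [-0.04, 0, 0, 0, 0, 0, 1], [-0.04, 0, 0, 0, 0, 0, 1], [-0.04, 0, 0, 0, 0, 0, 1], [-0.04, 0, 0, 0, 0, 0, 1], [0, 0, 0, 0, 0, 0, 1], [0, 0, 0, 0, 0, 0, 1]]
  ]
}}

```text
time: 16.08
ee_pos: [0.4282, -0.3585, 0.2519]
eef_rot: [-3.14, -0.002, 1.496]
force: [-0.7, 0.4, -0.4]
width: 0.0854
finger_force: 0.0
```

Run:
```python
from h import *
f=grab('wrist'); s=status.observe(); print(s['time'],s['ee_pos'],s['eef_rot'],s['force'])
np.savez('pics/wp.npz',**f)
cv2.imwrite('pics/w3.png',cv2.resize(f['color'],(800,600),interpolation=cv2.INTER_CUBIC))
```

```text
16.125 [ 0.42835767 -0.35802847  0.25194335] [-3.14052769e+00 -1.58704570e-03  1.49653948e+00] [ 0.32469359 -0.05258341 -0.57026909]
```

View pics/w3.png

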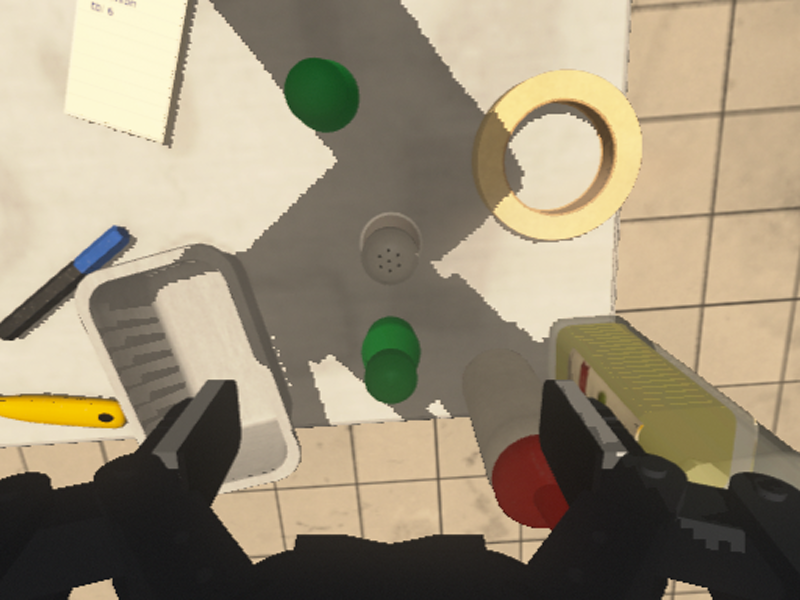

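The view shows the clear shaker with its perforated cap at (390,258). The green look-alikes are at (321,95) and (391,375), the tape is to the right at (558,155), the tray to the left, and the tall red bottle at (540,480).

Run:
```python
from h import *
f=load('wp'); k=1.5625
P=lambda u,v,z: onz(f,u/k,v/k,z)
for n,a in dict(cap=(390,260,.088),caprim=(390,253,.08),base=(390,240,.03),shoulder=(391,239,.068),g2=(390,378,.088),tapeL=(475,170,.025),trayR=(240,255,.04),redbase=(495,375,.02),redtop=(530,480,.15),oil=(560,330,.02)).items(): print(n,P(*a).round(4))
# rack geometry predictions
S=grab('scene'); D=grab('side'); np.savez('pics/s2.npz',**S); np.savez('pics/d2.npz',**D)
```

```text
cap [ 0.4294 -0.351   0.088 ]
caprim [ 0.4296 -0.3486  0.08  ]
base [ 0.4295 -0.3502  0.03  ]
shoulder [ 0.4307 -0.3425  0.068 ]
g2 [ 0.4238 -0.4254  0.088 ]
tapeL [ 0.4896 -0.3082  0.025 ]
trayR [ 0.3286 -0.351   0.04  ]
redbase [ 0.5014 -0.4618  0.02  ]
redtop [ 0.4938 -0.4583  0.15  ]
oil [ 0.5501 -0.4288  0.02  ]
```

Emit:
{"api": "carry_out", "payload": {
  "deltas": [
    [[0.0075, 0.0005, 0.03, 0, 0, 0, 1], [0, 0, 0.04, 0, 0, 0, 1], [0, 0, 0.04, 0, 0, 0, 1], [0, 0, 0.03, 0, 0, 0, 1], [0, 0, 0.025, 0, 0, 0, 1], [0, 0, 0.02, 0, 0, 0, 1], [0, 0, 0.011, 0, 0, 0, 1], [0, 0, 0, 0, 0, 0, 1], [0, 0, 0, 0, 0, 0, 0.3], [0, 0, 0, 0, 0, 0, 0.3], [0, 0, 0, 0, 0, 0, 0.3], [0, 0, 0, 0, 0, 0, 0.3], [0, 0, 0, 0, 0, 0, 0.3], [0, 0, 0, 0, 0, 0, 0.3]]
  ],
  "squeeze": 25
}}

```text
time: 17.98
ee_pos: [0.43, -0.3521, 0.0572]
eef_rot: [3.141, 0.001, 1.496]
force: [-0.3, 1.0, 5.9]
width: 0.0371
finger_force: 24.9
```

Width 37 mm instead of 44, so I'll look at the grasp.

Run:
```python
from h import *
f=grab('wrist'); D=grab('side'); p=proj(D,[.43,-.351,.05]).round().astype(int); print(p)
cv2.imwrite('pics/w4.png',np.hstack([cv2.resize(f['color'],(400,300)),cv2.resize(D['color'][p[1]-45:p[1]+45,p[0]-60:p[0]+60],(400,300),interpolation=cv2.INTER_CUBIC)]))
```

```text
[284 249]
```

View pics/w4.png

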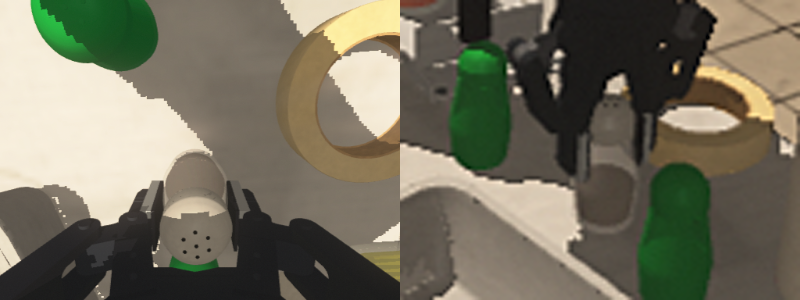

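The shaker is waisted like the green ones and is held upright at the waist, so the grasp is fine. Lift and carry above the gap.

Emit:
{"api": "carry_out", "payload": {
  "deltas": [
    [[0, 0, -0.01, 0, 0, 0, 0.3], [0, 0, -0.03, 0, 0, 0, 0.3], [0, 0, -0.04, 0, 0, 0, 0.3], [0, 0, -0.04, 0, 0, 0, 0.3], [0.015, -0.003, 0, 0, 0, 0, 0.3], [0.033, 0, 0, 0, 0, 0, 0.3], [0.033, 0, 0, 0, 0, 0, 0.3], [0.033, 0, 0, 0, 0, 0, 0.3], [0.033, 0, 0, 0, 0, 0, 0.3], [0.033, 0, 0, 0, 0, 0, 0.3], [0.033, 0, 0, 0, 0, 0, 0.3], [0.02, 0, 0, 0, 0, 0, 0.3], [0.015, 0, 0, 0, 0, 0, 0.3], [0, 0, 0, 0, 0, 0, 0.3], [0, 0, 0, 0, 0, 0, 0.3]]
  ],
  "squeeze": 30
}}

```text
time: 19.95
ee_pos: [0.4454, -0.1048, 0.1762]
eef_rot: [3.142, 0.0, 1.496]
force: [0.5, -0.2, -1.0]
width: 0.0373
finger_force: 29.9
```

Run:
```python
from h import *
f=grab('wrist'); D=grab('side'); np.savez('pics/wq.npz',**f)
s=status.observe(); print(s['time'],s['ee_pos'],s['eef_rot'],s['force'],s['width'])
p=proj(D,[.446,-.11,.09]).round().astype(int); print(p, proj(f,[.4479,-.142,.043])*500/512,proj(f,[.51,-.109,.035])*500/512)
cv2.imwrite('pics/w5.png',np.hstack([cv2.resize(f['color'],(500,375)),cv2.resize(D['color'][p[1]-60:p[1]+60,p[0]-48:p[0]+48],(300,375),interpolation=cv2.INTER_CUBIC)]))
```

```text
20.05 [ 0.44543161 -0.10513094  0.17624659] [3.14136867e+00 2.49938896e-04 1.49511998e+00] [ 0.48028319  0.2967854  -0.59742728] 0.03725617033781399
[237 188] [248.95107149 219.95406827] [318.20663524 175.82059849]
```

View pics/w5.png

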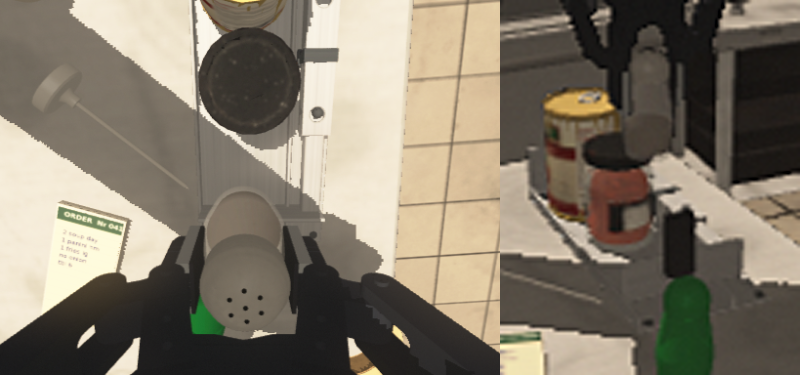

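The view shows the button up in the hole at (318,113), the jar lid centred at (249,80), and the stop plate's inner edge at about (310,207) beside the held shaker.

Run:
```python
from h import *
f=load('wq'); k=500/512
P=lambda u,v,z: onz(f,u/k,v/k,z)
for n,a in dict(pl=(315,207,.043),pl2=(315,219,.043),jar=(249,80,.097),jarbot=(249,133,.097),btn=(318,113,.034)).items(): print(n,P(*a).round(4))
g=cv2.cvtColor(f['color'],cv2.COLOR_BGR2GRAY); print(g[190:240,int(312/k)].tolist(), g[190:240,int(203/k)].tolist())
```

```text
pl [ 0.5053 -0.1343  0.043 ]
pl2 [ 0.5051 -0.1454  0.043 ]
jar [ 0.455  -0.0277  0.097 ]
jarbot [ 0.4527 -0.0595  0.097 ]
btn [ 0.5105 -0.0561  0.034 ]
[230, 230, 230, 231, 230, 231, 232, 231, 231, 231, 231, 231, 174, 168, 124, 121, 120, 120, 119, 119, 119, 119, 119, 118, 118, 117, 109, 100, 100, 100, 100, 99, 99, 105, 115, 119, 113, 107, 112, 112, 112, 112, 112, 110, 111, 111, 111, 80, 61, 59] [112, 112, 112, 111, 111, 107, 108, 107, 107, 106, 107, 107, 103, 102, 102, 102, 101, 98, 98, 99, 92, 94, 94, 94, 95, 97, 98, 96, 95, 96, 97, 98, 97, 96, 110, 115, 112, 105, 92, 95, 94, 55, 40, 40, 38, 37, 39, 37, 39, 37]
```

Emit:
{"api": "carry_out", "payload": {
  "deltas": [
    [[0.002, 0, 0.01, 0, 0, 0, 0.3], [0, 0, 0.025, 0, 0, 0, 0.3], [0, 0, 0.025, 0, 0, 0, 0.3], [0, 0, 0.02, 0, 0, 0, 0.3], [0, 0, 0.015, 0, 0, 0, 0.3], [0, 0, 0.008, 0, 0, 0, 0.3], [0, 0, 0.005, 0, 0, 0, 0.3], [0, 0, 0.002, 0, 0, 0, 0.3], [0, 0, 0.001, 0, 0, 0, 0.3], [0, 0, 0.001, 0, 0, 0, 0.3], [0, 0, 0.001, 0, 0, 0, 0.3], [0, 0, 0.001, 0, 0, 0, 0.3], [0, 0, 0.001, 0, 0, 0, 0.3], [0, 0, 0, 0, 0, 0, 0.3]]
  ]
}}

```text
time: 21.8
ee_pos: [0.4454, -0.1024, 0.0612]
eef_rot: [-3.141, -0.0, 1.496]
force: [0.2, -0.2, -0.7]
width: 0.0373
finger_force: 29.9
```

Emit:
{"api": "carry_out", "payload": {
  "deltas": [
    [[0, 0, 0.0005, 0, 0, 0, 0.3], [0, 0, 0.0005, 0, 0, 0, 0.3], [0, 0, 0.0005, 0, 0, 0, 0.3], [0, 0, 0.0005, 0, 0, 0, 0.3], [0, 0, 0, 0, 0, 0, 0.3]]
  ]
}}

```text
time: 22.42
ee_pos: [0.4454, -0.1022, 0.0602]
eef_rot: [3.141, 0.0, 1.496]
force: [-1.0, 1.3, 8.8]
width: 0.0374
finger_force: 31.4
```

Contact with the floor is at z = 0.060 as predicted, with about 9 N. Release and rise.

Emit:
{"api": "carry_out", "payload": {
  "deltas": [
    [[0, 0, -0.001, 0, 0, 0, 0.3], [0, 0, 0, 0, 0, 0, 0.45], [0, 0, 0, 0, 0, 0, 0.7], [0, 0, 0, 0, 0, 0, 1], [0, 0, 0, 0, 0, 0, 1], [0, 0, 0, 0, 0, 0, 1], [0, 0, 0, 0, 0, 0, 1], [0, 0, -0.02, 0, 0, 0, 1], [0, 0, -0.03, 0, 0, 0, 1], [0, 0, -0.05, 0, 0, 0, 1], [0, 0, -0.05, 0, 0, 0, 1], [0, 0, -0.04, 0, 0, 0, 1], [-0.02, 0, 0, 0, 0, 0, 1], [0, 0, 0, 0, 0, 0, 1], [0, 0, 0, 0, 0, 0, 1]]
  ]
}}

```text
time: 24.3
ee_pos: [0.4432, -0.1216, 0.2496]
eef_rot: [-3.14, -0.001, 1.496]
force: [-1.0, 0.5, 0.2]
width: 0.0857
finger_force: 0.0
```

Run:
```python
from h import *
f=grab('wrist'); D=grab('side')
s=status.observe(); print(s['time'],s['ee_pos'],s['force'],s['width'])
p=proj(D,[.446,-.06,.06]).round().astype(int)
cv2.imwrite('pics/w6.png',np.hstack([cv2.resize(f['color'],(480,360)),cv2.resize(D['color'][p[1]-45:p[1]+45,p[0]-40:p[0]+40],(320,360),interpolation=cv2.INTER_CUBIC)]))
```

```text
24.4 [ 0.44333757 -0.12153385  0.24953959] [-1.17953909 -0.08913008  0.68543066] 0.08530159137008042
```

View pics/w6.png

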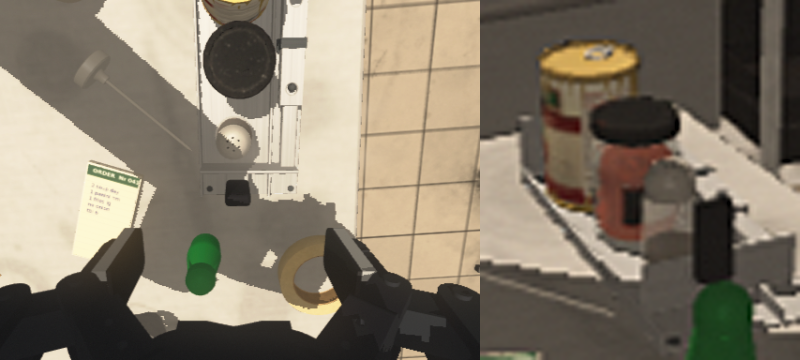

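The shaker stands upright at (234,139) between the jar and the stop plate, the button is up at (291,87), and the tin and jar are standing. Handing in.

```bash
python3 -c "
from bench import robot
print(robot.job_done())"
```

```text
the job is handed in; nothing more can be done
None
```

I pulled the stop out until its button popped up in the hole, stood the shaker upright in the gap between jar and stop, and handed the job in at about 24 s of the 64 s; no verdict was shown.

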